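# Clamp a clementine in the trigger fruit clamp

## Task

Take the clementine from the worktop, lower it gently into the deep white well of the fruit clamp and let go of it, standing on the well's floor. Then pump the red trigger (squeeze, release, squeeze again), leaving the jaw itself alone, until the padded jaw has the fruit against the far wall of the well, and stop squeezing when the white band of the pressure gauge behind the pad has gone into the jaw and the edge lies in the green band, well before the red: firm, but not crushed. Finish while still holding the trigger squeezed just so, because the pressure is lost when it is let go, and leave the other things on the worktop as they are.

Things in the scene. Friction and masses are not known exactly. Their poses are not given: they have to be found in the camera images.
- clementine: Loose orange clementine, round and slightly flattened: 58 mm across at mid height, 50 mm high, about 90 g (varies), a small green stalk button on top. It stands on a flat underside 22 mm across; origin at the centre of the underside, z up. The widest part is 25 mm above the origin; it may be gripped across the sides in any direction.
- fruit_clamp: Fruit clamp fixed to the worktop. Origin: underside of the base plate, on the clamp's axis; +y is the jaw's direction of advance (robot's left at yaw 0), x across, z up. All y, z given for its parts are mm in this frame. Base plate 128 wide, y -112 to 160, 8 thick. Dark housing 40 wide, y -108 to -14, top at z 62; from it rise the fixed grip and, behind it, the red trigger.
- anvil: Black rubber facing, 80 wide, 44 high, on the far wall of the well; its face is at y 143 in the clamp's frame. Origin: the clamp's origin.
- well_floor (a point): Point on the floor of the white open-topped well, on the axis, at y 100, z 8. Well inside: x -55 to 55, y 32 to 150, rim at z 68, walls 6 thick; the wall at y 26 to 32 has a 52 wide slot, open upward, for the jaw. A fruit put down with its centre over this point or up to 10 mm off stands clear of anvil and jaw.
- jaw (a joint): Advance of push bar and jaw in m: starts at 0 to 0.012, limit 0.065. A pawl on the trigger engages the bar's saw teeth (6 mm pitch) on the forward stroke, after up to 7 mm of idle motion, and slips back over them on the return. A brake holds the bar against 3 N only.
- trigger (a joint): Travel of the red trigger in m, 0 released, 0.018 fully squeezed (along +y, towards the fixed grip). It springs back by itself: 2.4 N released, 5.1 N squeezed, plus the brake's 3 N and the pad's pressure when the bar is driven. While the pawl drives, the bar moves as far as the trigger: a full pump advances the jaw by 11 to 18 mm.
- gauge (a joint): How far the sprung pad has sunk into the jaw, in m: 0 free, 0.020 bottomed. Pressure = 1 N + 0.8 N per mm. The stem between dark sleeve and pad has a white band (first 5 mm), a green (5 to 11 mm) and a red one (beyond); sinking swallows them in this order: right is 0.005 to 0.011. Trigger released, the bar gives way until about 0.0025 or less remains.
- push_bar: The steel bar (14 wide, 10 high, z 34, y -121 to -9) with the dark jaw sleeve of 24 mm diameter (y -9 to 17) at its front, in the clamp's frame at joint jaw 0; it is not to be pushed by hand. Origin: the clamp's origin moved along y by the jaw's advance.
- pad: Dark pad on the front of the gauge stem, 38 wide, 36 high, z 16 to 52, 8 thick. Origin: the clamp's origin moved along y by jaw minus gauge.
- pad_face (a point): Centre of the pad's front face: y 45 plus jaw minus gauge, z 34 in the clamp's frame.
- trigger_paddle: The red upright trigger itself, 28 wide, 10 thick, z 62 to 136. Origin: the clamp's origin moved along y by the trigger's travel.
- trigger_back (a point): Point on the trigger's back face, on the clamp's axis, 108 mm above the worktop, 28 mm below the trigger's top: y -69 plus travel in the clamp's frame. Push here in the clamp's +y direction.
- tin: Bystander: tin 76 mm across, 58 mm high, origin at the centre of its underside.
- ramekin: Bystander: upturned beige ramekin 94 mm across, 55 mm high, origin at the centre of its underside.
- spice_jar: Bystander: spice jar with a dark cap, 41 mm across, 105 mm high, origin at the centre of its underside.
- grip_top (a point): Top centre of the fixed dark upright grip in front of the trigger: 32 wide, y -37 to -25, up to z 140. Over grip and trigger 44 mm when released, 26 when squeezed. Fingers pointing down may straddle both along y; the grip does not give, so leave the front finger room to close (20 mm), or move the hand along. Pushing the trigger's back with one finger also works.
Things that resemble listed ones, but are neither listed nor needed, are in the scene too. Of the things that look like the clementine, the largest one is meant.

How it is judged:
On the way, in this order (a step that is already met when the one before it is completed fails the run):
1. the clementine stands in the well, let go and at rest, before the jaw is advanced (horizontal distance between clementine and well_floor below 0.035 m and z of clementine in the frame of well_floor below 0.006 m and angle between clementine's own z axis and vertical below 0.35 rad and linear speed of clementine below 0.03 m/s and contact force between each of the arm, the fingers and clementine below 0.1 N and value of joint jaw below 0.018 m), for 0.2 s.
2. the trigger is released again after at least one pump that advanced the jaw (value of joint jaw above 0.018 m and value of joint trigger below 0.004 m), for 0.05 s.
At the end, for the whole second after the job is handed in: The fingers still press on the trigger (over 3 N, travel over 3 mm), the pad is sunk 4.5 to 11.5 mm (edge in the green band), the clementine is at rest in the well between pad and anvil, pressed by both with over 3 N, not more than 20 mm off the floor and not touched by the robot (value of joint gauge between 0.0045 and 0.0115 m and contact force between each of pad, anvil and clementine above 3 N and contact force between the fingers and trigger_paddle above 3 N and value of joint trigger above 0.003 m and contact force between each of the arm, the fingers and clementine below 0.1 N and z of clementine in the frame of well_floor below 0.02 m and linear speed of clementine below 0.02 m/s); the arm keeps its last pose, push and grip.
It fails at once if the clementine is crushed by the jaw (pad sunk over 15.5 mm or over 18 N) (value of joint gauge above 0.0155 m or contact force between pad and clementine above 18 N).
It fails at once if the clementine is dropped (faster than 0.5 m/s, a fall of about 13 mm, with the fingers off it) (linear speed of clementine above 0.5 m/s and contact force between the fingers and clementine below 0.05 N).
It fails at once if the clementine is pressed hard against the clamp (over 40 N) (contact force between clementine and fruit_clamp above 40 N).
It fails at once if the robot pushes bar, jaw or pad directly (over 2 N) (contact force between any of the arm, the fingers and push_bar above 2 N).
It fails at once if a bystander is moved over 20 mm or tipped (distance of any of tin, ramekin, spice_jar from where it was at the start of the episode above 0.02 m or angle between spice_jar's own z axis and vertical above 0.3 rad).
It also fails if it takes over 72 s, if anything falls off the work surface, if the arm or the gripper's body presses on something with over 40 N, if the wrist force passes 120 N, or if a joint passes its speed limit or range.

## Robot

A 7-joint arm with a two-finger parallel gripper is mounted at the origin on a cart in front of the work surface, level with it; the furniture and walls round the work are solid. World frame = base frame: x ahead of the robot, y to its left, z up, the work surface at z = 0. Lengths are in m, angles in rad, forces in N, time in s.
With the tool pointing down it reaches from about 0.425 to 0.925 m from the base axis. Payload 6.8 kg.
Tool frame: the origin (TCP) lies on the centre line of the jaws, within the pads' length; the fingertips stand 14 mm ahead of it and the grasp point (between the pads) lies 5 mm behind it (bot.finger_overhang is the distance from the TCP to the fingertips, in m); z points along the fingers, y is the line along which they close (so a half turn about z gives the same grasp; the last joint's range is limited). The gripper opens to 85 mm and grips with 20 to 120 N. Pads are 22 mm wide; open, the fingers measure 114 mm over their backs; the gripper's body (76 mm by 85 mm) begins 54 mm behind the grasp point. The pads swing forward as they close: fully open they stand 13 mm farther back than shut.
Start: joints at [1.027, 0.477, 0.022, 1.555, -0.011, 1.109, -0.083], TCP at [0.285, -0.612, 0.245] pointing down, gripper open.
Joint ranges: [-2.96, 2.96], [-0.34, 2.1], [-1.41, 1.46], [0.24, 2.44], [-1.37, 4.51], [0.17, 1.92], [-2.96, 2.96]. Speed limits (rad/s): [2.39, 2.39, 3.14, 3.14, 3.14, 3.14, 3.14].

## Interface

Orientations are given as a unit quaternion [w, x, y, z].
In Python, from station import bot gives the robot as it stands.
- The arm moves only by the shell command python3 -m inch 'ROWS' [OPENING] [FORCE]. ROWS is JSON, a list of rows, each a list of 4 numbers: the shift along the tool's x, y, z in m, then the turn about the tool's z in degrees. A call has 1 to 12 rows; each row shifts and turns the commanded pose from where the row before left it, along the tool's axes as they then stand; what a row does not reach is not made up. A row lasts 1/10 s, in which the tool goes at most 50 mm and 8.59 degrees, less where a joint would pass 70% of its speed; a pose out of reach is approached as far as the arm can. A call is refused whole if a number of a shift passes 0.05 or a number of a turn 8.59, either way. A call with a gripper value outside its range is refused whole. OPENING is the finger opening in m, from 0 to 0.0854, set as the call begins (- or left out, the last holds). The fingers move at their own pace and stop on an object; FORCE is the grip in N (left out, the last holds). Time passes only in rows, so rows that do not move let the fingers close. It gives the time, the measured TCP pose, the force, the opening and the grip force at its end, in the units of the state.
- bot.get_obs(): the state, without advancing time (a new reading comes with each control period).
- bot.read_camera(name): name is "scene" or "top" or "wrist"; returns a dict with "color" (384x512x3 uint8, red, green, blue), "mtx" (3x3 intrinsics, pixels), "world_from_camera" (4x4, takes a point from camera to world coordinates); the wrist camera has in their place "hand_eye" (4x4, takes a point from camera to tool coordinates, whose origin is the TCP and whose axes are the flange's). Camera axes: x right, y up, looking along -z (the intrinsics and any distortion apply to the point x, -y, -z); pixel columns grow to the right and rows downward; lengths in m; the calibration is good to about 2 mm. A picture is of the moment at which its call begins: read the wrist's pose just before it. There is no depth.
- bot.hand_in(): hands the job in; it is judged then, once.
The state is a dict: "t": time; "q": joint angles; "joint_vel": joint speeds; "joint_torque": joint torques, N m; "eef_pos": TCP position; "tool_rot": TCP orientation; "contact_force": force on the tool from outside, world axes, zero at the start; "torque": the same for the moment, N m; "gripper_width": opening from 0.0 (shut) to 1.0 (fully open); "grasp_force": force on a finger pad.
Only numpy, scipy, OpenCV 4.12 (cv2) and the standard library are available. Lean on these libraries where they do the work, as an engineer would, in place of code of your own. Each camera call takes 0.05 s, during which the arm holds its last target. There are 200 camera calls.

## Working session

There is one attempt and no reset: what is moved stays moved. The work goes in short steps, Python scripts to look and compute and a shell command to move; the robot and the scene stay as the last step left them, time stands still between calls to the robot, and variables do not carry over. Pictures are saved under pics/ and viewed, at most 10 in all, crops included, and the job is handed in when it is done.

```bash
ls; mkdir -p pics; python3 - <<'E'
from station import bot
import cv2,numpy as np
o=bot.get_obs();print({k:np.round(v,3).tolist() for k,v in o.items()})
a=[]
for n in("top","scene"):
    c=bot.read_camera(n);cv2.imwrite(f"pics/{n}0.png",c["color"][:,:,::-1]);np.savez(f"{n}0.npz",**c)
    print(n,c["mtx"].round(1).tolist(),c["world_from_camera"].round(3).tolist(),c.keys())
c=bot.read_camera("wrist");print(c["hand_eye"].round(3).tolist(),c["mtx"].tolist(),c.keys())
E
```

```text
pics
{'t': 0.0, 'q': [1.027, 0.478, 0.022, 1.556, -0.012, 1.109, -0.083], 'joint_vel': [-0.0, -0.002, -0.001, -0.0, 0.001, 0.001, -0.0], 'joint_torque': [-0.001, -59.644, 1.607, -28.12, 0.012, 0.009, -0.0], 'eef_pos': [0.285, -0.611, 0.244], 'tool_rot': [-0.001, 0.976, 0.216, -0.0], 'contact_force': [0.631, -0.163, -0.397], 'torque': [0.005, -0.05, -0.023], 'grasp_force': 0.0, 'gripper_width': 0.997}
top [[469.0, 0.0, 261.6], [0.0, 469.0, 188.4], [0.0, 0.0, 1.0]] [[-0.118, 0.809, -0.576, -0.303], [-0.993, -0.104, 0.057, 0.065], [-0.014, 0.578, 0.816, 1.303], [0.0, 0.0, 0.0, 1.0]] dict_keys(['color', 'mtx', 'world_from_camera'])
scene [[349.9, 0.0, 259.5], [0.0, 349.9, 195.3], [0.0, 0.0, 1.0]] [[-0.475, 0.545, -0.691, -0.147], [-0.88, -0.311, 0.359, 0.344], [-0.019, 0.779, 0.627, 0.735], [0.0, 0.0, 0.0, 1.0]] dict_keys(['color', 'mtx', 'world_from_camera'])
[[0.001, 0.948, 0.319, 0.081], [1.0, -0.001, 0.0, -0.0], [0.0, 0.319, -0.948, -0.128], [0.0, 0.0, 0.0, 1.0]] [[281.9317408831974, 0.0, 258.2246931238413], [0.0, 281.9317408831974, 188.6141400576819], [0.0, 0.0, 1.0]] dict_keys(['color', 'mtx', 'hand_eye'])
```

View pics/top0.png

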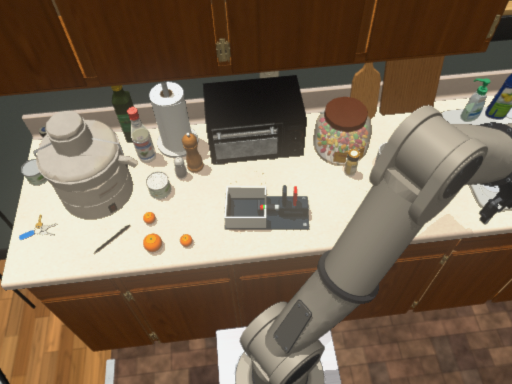

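View pics/scene0.png

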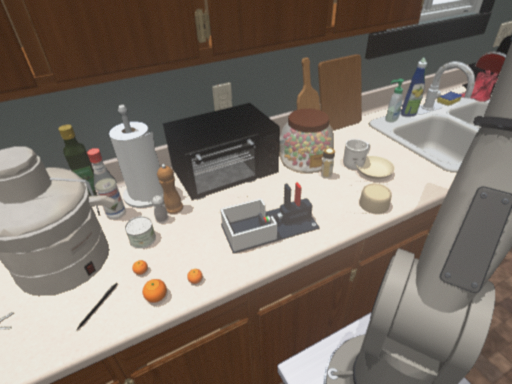

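The top picture shows three oranges; the biggest is at (152,242). The clamp's well is at (232–266, 190–228), with the red trigger near (295,190). The scene picture shows the same, with the big clementine at (155,291), the well near (248,225) and the trigger near (297,195).

```bash
cat > h.py <<'E'
import cv2,numpy as np
from scipy.spatial.transform import Rotation as R
def ray(c,uv,W=None):
    W=c["world_from_camera"] if W is None else W
    m=c["mtx"]; d=np.array([(uv[0]-m[0,2])/m[0,0],-(uv[1]-m[1,2])/m[1,1],-1])
    return W[:3,3],W[:3,:3]@d
def onz(c,uv,z,W=None):
    o,d=ray(c,uv,W); return (o+d*(z-o[2])/d[2])
def proj(c,P,W=None):
    W=c["world_from_camera"] if W is None else W
    p=W[:3,:3].T@(np.asarray(P,float)-W[:3,3]); m=c["mtx"]
    return np.array([m[0,2]-m[0,0]*p[0]/p[2], m[1,2]+m[1,1]*p[1]/p[2]])
def wristW(o,c):
    w,x,y,z=o["tool_rot"];T=np.eye(4);T[:3,:3]=R.from_quat([x,y,z,w]).as_matrix();T[:3,3]=o["eef_pos"];return T@c["hand_eye"]
def two(a,b):
    (o1,d1),(o2,d2)=a,b
    s=np.linalg.lstsq(np.c_[d1,-d2],o2-o1,rcond=None)[0]
    p,q=o1+s[0]*d1,o2+s[1]*d2; return (p+q)/2,np.linalg.norm(p-q)
def blobs(img,lo,hi,amin=15):
    m=cv2.inRange(cv2.cvtColor(np.ascontiguousarray(img),cv2.COLOR_RGB2HSV),lo,hi)
    n,_,s,c=cv2.connectedComponentsWithStats(m)
    return [(s[i].tolist(),c[i].round(1).tolist()) for i in range(1,n) if s[i][4]>amin]
E
python3 - <<'E'
from h import *
T=dict(np.load("top0.npz"));S=dict(np.load("scene0.npz"))
for n,c in(("top",T),("scene",S)):
    print(n,"orange");[print(b,onz(c,b[1],.025).round(3)) for b in blobs(c["color"],(5,170,120),(18,255,255),60)]
    print("red");[print(b,onz(c,b[1],.1).round(3)) for b in blobs(c["color"],(0,150,90),(4,255,255)) if 200<b[1][0]<330]
a=cv2.resize(T["color"][170:245,212:320],None,fx=7,fy=7,interpolation=cv2.INTER_CUBIC)
cv2.imwrite("pics/tc.png",a[:,:,::-1])
E
```

```text
top orange
([366, 0, 11, 49, 80], [371.0, 23.0]) [ 1.429 -0.61   0.025]
([58, 16, 28, 62, 155], [71.3, 44.7]) [1.457 0.7   0.025]
([144, 234, 16, 16, 164], [151.7, 241.9]) [0.44  0.339 0.025]
([181, 235, 10, 10, 73], [185.6, 239.6]) [0.435 0.234 0.025]
red
scene orange
([133, 261, 13, 12, 105], [139.2, 266.6]) [0.53  0.35  0.025]
([189, 270, 12, 11, 99], [194.0, 275.3]) [0.433 0.235 0.025]
([143, 280, 22, 21, 350], [153.8, 290.2]) [0.439 0.336 0.025]
red
```

View pics/tc.png

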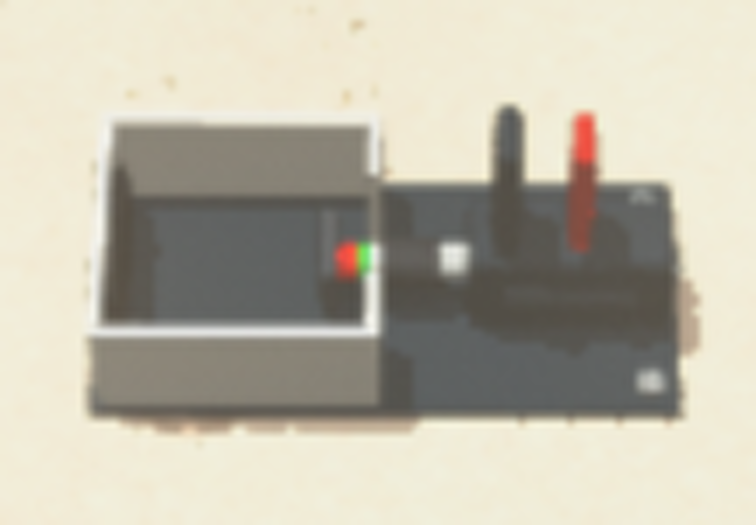

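The crop shows the well rim's outer corners at about (108,118), (378,118), (382,333), (92,333), the red trigger's top at (585,118) and the grip's top at (508,108). Clementine: (0.44, 0.338), the two views agreeing.

```bash
python3 - <<'E'
from h import *
from scipy.optimize import least_squares
T=dict(np.load("top0.npz"))
def px(u,v): return (212+u/7-.5+.07,170+v/7-.5+.07)
L=[((108,118),(61,156),68),((378,118),(61,26),68),((382,333),(-61,26),68),((92,333),(-61,156),68),((585,113),(0,-64),136),((508,105),(0,-31),140),((672,184),(64,-112),8),((682,412),(-64,-112),8)]
P=[onz(T,px(*a),z/1000) for a,_,z in L]
for p,l in zip(P,L):print(p.round(3),l[1])
f=lambda v:np.concatenate([np.array([v[0]+np.cos(v[2])*x/1e3-np.sin(v[2])*y/1e3,v[1]+np.sin(v[2])*x/1e3+np.cos(v[2])*y/1e3])-p[:2] for p,(_,(x,y),_) in zip(P,L)])
r=least_squares(f,[.55,0,0]);print(r.x.round(4),(r.fun*1e3).round(1))
v=r.x
for n,y in(("well",100),("trigback",-69),("grip",-31)):print(n,(v[0]-np.sin(v[2])*y/1e3).round(4),(v[1]+np.cos(v[2])*y/1e3).round(4))
E
```

```text
[0.591 0.09  0.068] (61, 156)
[ 0.575 -0.034  0.068] (61, 26)
[ 0.458 -0.022  0.068] (-61, 26)
[0.475 0.106 0.068] (-61, 156)
[ 0.517 -0.119  0.136] (0, -64)
[ 0.523 -0.086  0.14 ] (0, -31)
[ 0.561 -0.174  0.008] (64, -112)
[ 0.436 -0.156  0.008] (-64, -112)
[ 0.5164 -0.0549 -0.1153] [  4.2   3.3   5.3  -1.8   0.3  -0.4  -1.    1.4  -8.4   0.3 -10.3  -0.1
   6.2   0.    3.7  -2.7]
well 0.5279 0.0444
trigback 0.5085 -0.1234
grip 0.5128 -0.0857
```

```bash
python3 -m inch '[[0.034,-0.0265,-0.006,0],[0.034,-0.0265,-0.006,0],[0.034,-0.0265,-0.006,0],[0.034,-0.0265,-0.006,0],[0.034,-0.0265,-0.006,0],[0.034,-0.0265,-0.006,0],[0.034,-0.0265,-0.006,0],[0.034,-0.0265,-0.006,0],[0.034,-0.0265,-0.006,0],[0.034,-0.0265,-0.006,0],[0.034,-0.0265,-0.006,0],[0.034,-0.0265,-0.006,0]]' 0.0854 25
```

```text
t: 1.35
eef_pos: [0.5209, -0.1498, 0.3175]
tool_rot: [0.0, 0.976, 0.216, -0.0]
contact_force: [0.4, 0.1, -0.1]
gripper_width: 0.998
grasp_force: 0.0
```

```bash
cat > snap.py <<'E'
import sys
from h import *
from station import bot
o=bot.get_obs();c=bot.read_camera("wrist");n=sys.argv[1]
cv2.imwrite(f"pics/{n}.png",c["color"][:,:,::-1]);np.savez(f"{n}.npz",W=wristW(o,c),**c)
E
python3 -m inch '[[0.011,-0.0397,0,0],[0.011,-0.0397,0,0],[0.011,-0.0397,0,0],[0.011,-0.0397,0,0],[0,0,0,0],[0,0,0,0]]' >/dev/null; python3 snap.py w1
python3 -m inch '[[0.011,-0.0397,0,0],[0.011,-0.0397,0,0],[0.011,-0.0397,0,0],[0.011,-0.0397,0,0],[0.011,-0.0397,0,0],[0.011,-0.0397,0,0],[0.011,-0.0397,0,0],[0.011,-0.0397,0,0],[0,0,0,0],[0,0,0,0]]'; python3 snap.py w2
python3 - <<'E'
from h import *
c=dict(np.load("w2.npz"))
for b in blobs(c["color"],(5,170,120),(18,255,255),60):print(b,onz(c,b[1],.025,c["W"]).round(4))
E
```

```text
t: 3.0
eef_pos: [0.4399, 0.3355, 0.3167]
tool_rot: [0.0, 0.976, 0.216, -0.0]
contact_force: [0.8, -0.1, 0.4]
gripper_width: 1.002
grasp_force: 0.0
([265, 71, 26, 27, 388], [277.2, 84.2]) [0.5352 0.3511 0.025 ]
([239, 133, 38, 38, 619], [257.8, 151.5]) [0.4377 0.3356 0.025 ]
([305, 166, 24, 24, 316], [315.5, 176.6]) [0.4398 0.238  0.025 ]
```

View pics/w1.png

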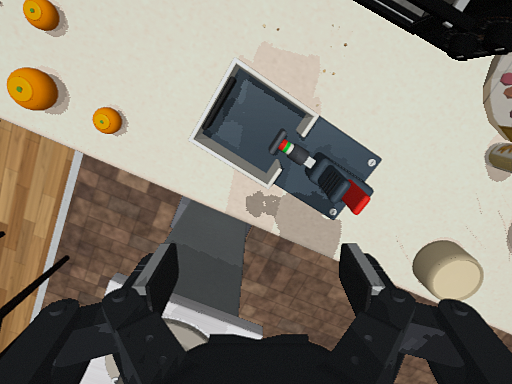

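The wrist picture shows the clamp from above: well rim's outer corners at (238,60), (320,112), (270,186), (190,138), the base's rear corners at (382,158), (333,220), the gauge stem near (288,147), the trigger top at (357,198).

```bash
python3 - <<'E'
from h import *
from scipy.optimize import least_squares
c=dict(np.load("w1.npz"));W=c["W"]
L=[((238,60),(61,156),68),((320,112),(61,26),68),((270,186),(-61,26),68),((190,138),(-61,156),68),((382,158),(64,-112),8),((333,220),(-64,-112),8)]
P=[onz(c,a,z/1000,W) for a,_,z in L]
f=lambda v:np.concatenate([np.array([v[0]+np.cos(v[2])*x/1e3-np.sin(v[2])*y/1e3,v[1]+np.sin(v[2])*x/1e3+np.cos(v[2])*y/1e3])-p[:2] for p,(_,(x,y),_) in zip(P,L)])
r=least_squares(f,[.55,0,0]);print(r.x.round(4),(r.fun*1e3).round(1))
v=r.x
for n,y in(("well",100),("trigback",-69),("grip",-31)):print(n,(v[0]-np.sin(v[2])*y/1e3).round(4),(v[1]+np.cos(v[2])*y/1e3).round(4))
for b in blobs(c["color"],(0,150,60),(4,255,255),20):print(b,onz(c,b[1],.136,W).round(3))
E
```

```text
[ 0.5146 -0.0553 -0.1361] [ 5.3  5.6 -1.1 -2.2 -3.9 -0.3 -1.5  2.7  0.9 -3.4  0.3 -2.3]
well 0.5282 0.0438
trigback 0.5052 -0.1236
grip 0.5104 -0.086
([278, 139, 10, 11, 51], [282.4, 144.2]) [ 0.53  -0.     0.136]
([342, 180, 28, 35, 513], [355.3, 198.3]) [ 0.509 -0.106  0.136]
```

```bash
python3 -m inch '[[0,0,0.03,-8.26],[0,0,0.03,-8.26],[0,0,0.03,-8.26],[0,0,0.03,-8.26],[0,0,0.02,-8.26],[0,0,0.02,-8.26],[0,0,0,-8.26],[0,0,0,0],[0,0,0,0]]'; python3 snap.py w3
python3 - <<'E'
from h import *
c=dict(np.load("w3.npz"))
for b in blobs(c["color"],(5,170,120),(18,255,255),60):print(b,onz(c,b[1],.025,c["W"]).round(4), onz(c,[b[0][0]+b[0][2]/2-.5,b[0][1]+b[0][3]/2-.5],.025,c["W"]).round(4))
E
```

```text
t: 3.95
eef_pos: [0.4404, 0.3347, 0.1574]
tool_rot: [0.0, 0.752, 0.659, 0.0]
contact_force: [-0.0, 0.1, -0.2]
gripper_width: 0.997
grasp_force: 0.0
([338, 133, 39, 40, 854], [355.0, 151.1]) [0.5327 0.3536 0.025 ] [0.5345 0.3521 0.025 ]
([228, 153, 58, 59, 1896], [256.1, 179.1]) [0.4375 0.3388 0.025 ] [0.4375 0.3358 0.025 ]
([252, 252, 34, 34, 705], [268.8, 266.5]) [0.4379 0.2399 0.025 ] [0.4373 0.2374 0.025 ]
```

View pics/w3.png

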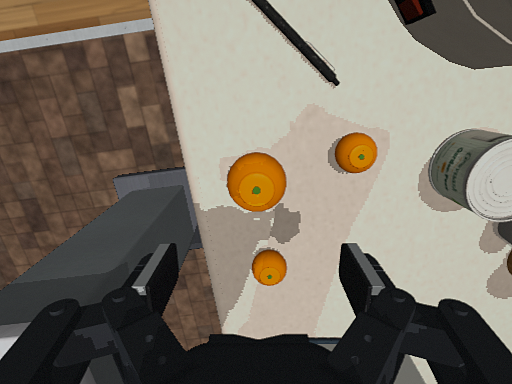

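The picture shows the big clementine at (257,182), centred just ahead of the hand, with the neighbours clear of the fingers' line. Descending.

```bash
python3 -m inch '[[0.002,-0.003,0.03,0],[0,0,0.03,0],[0,0,0.025,0],[0,0,0.02,0],[0,0,0.02,0],[0,0,0.01,0],[0,0,0,0],[0,0,0,0]]'; python3 -m inch '[[0,0,0,0],[0,0,0,0],[0,0,0,0],[0,0,0,0],[0,0,0,0],[0,0,0,0],[0,0,0,0]]' 0.045 20
```

```text
t: 4.8
eef_pos: [0.4369, 0.3389, 0.0231]
tool_rot: [0.0, 0.75, 0.661, 0.001]
contact_force: [0.5, 0.3, 0.2]
gripper_width: 1.002
grasp_force: 0.0
t: 5.5
eef_pos: [0.4371, 0.339, 0.0236]
tool_rot: [0.0, 0.75, 0.661, 0.001]
contact_force: [-0.4, -1.7, 6.8]
gripper_width: 0.661
grasp_force: 20.1
```

```bash
python3 -m inch '[[0,0,-0.01,0],[0,0,-0.02,0],[0,0,-0.03,0],[0,0,-0.03,0],[0,0,-0.03,0],[0,0,-0.02,0]]'; python3 -m inch '[[-0.015,0.0067,0,0],[-0.03,0.0135,0,0],[-0.03,0.0135,0,0],[-0.03,0.0135,0,0],[-0.03,0.0135,0,0],[-0.03,0.0135,0,0],[-0.03,0.0135,0,0],[-0.03,0.0135,0,0],[-0.03,0.0135,0,0],[-0.026,0.0126,0,0],[0,0,0,0],[0,0,0,0]]'; python3 snap.py w4
```

```text
t: 6.1
eef_pos: [0.4367, 0.3391, 0.1651]
tool_rot: [0.0, 0.75, 0.661, 0.001]
contact_force: [0.6, 0.6, -1.2]
gripper_width: 0.66
grasp_force: 21.7
t: 7.3
eef_pos: [0.5274, 0.0434, 0.1628]
tool_rot: [0.0, 0.751, 0.661, 0.0]
contact_force: [-0.0, 0.8, -1.1]
gripper_width: 0.66
grasp_force: 21.7
```

View pics/w4.png

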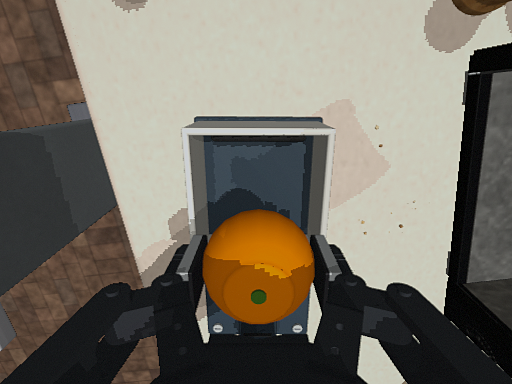

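The picture shows the fruit held between the fingers and centred over the well; the far rim's outer edge runs (183,128)–(335,128), which works out at 56 mm ahead of the tool, exactly as it must be. Lowering.

```bash
python3 -m inch '[[0,0,0.02,0],[0,0,0.03,0],[0,0,0.03,0],[0,0,0.02,0],[0,0,0.015,0],[0,0,0.008,0],[0,0,0.003,0],[0,0,0.002,0],[0,0,0.001,0],[0,0,0,0],[0,0,0,0]]'
```

```text
t: 8.45
eef_pos: [0.5278, 0.0437, 0.0338]
tool_rot: [0.0, 0.75, 0.661, 0.0]
contact_force: [0.1, 0.2, 0.5]
gripper_width: 0.66
grasp_force: 21.7
```

```bash
python3 -m inch '[[0,0,0.001,0],[0,0,0,0],[0,0,0,0]]'
```

```text
t: 8.75
eef_pos: [0.528, 0.0437, 0.033]
tool_rot: [0.001, 0.75, 0.661, 0.0]
contact_force: [-1.3, -1.2, 4.8]
gripper_width: 0.661
grasp_force: 24.5
```

```bash
python3 -m inch '[[0,0,0,0],[0,0,0,0],[0,0,0,0],[0,0,0,0],[0,0,0,0]]' 0.07 20; python3 -m inch '[[0,0,-0.01,0],[0,0,-0.02,0],[0,0,-0.03,0],[0,0,-0.04,0],[0,0,-0.04,0],[0,0,-0.04,0],[0,0,-0.03,0],[0,0,0,0],[0,0,0,0],[0,0,0,0]]'; python3 snap.py w5
```

```text
t: 9.25
eef_pos: [0.5272, 0.044, 0.033]
tool_rot: [0.0, 0.75, 0.661, -0.0]
contact_force: [-2.8, -0.1, 7.9]
gripper_width: 0.818
grasp_force: 8.1
t: 10.25
eef_pos: [0.5267, 0.0434, 0.2414]
tool_rot: [-0.0, 0.75, 0.661, -0.001]
contact_force: [-0.3, -0.1, -0.3]
gripper_width: 0.818
grasp_force: 0.0
```

View pics/w5.png

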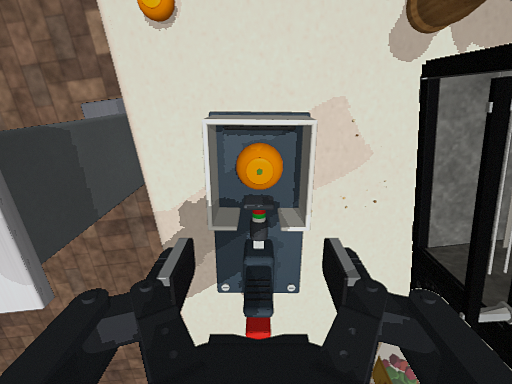

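The clementine stands upright in the well at (260,166), clear of the pad and the anvil; the trigger's red top is at (258,327). Going behind the trigger, turned 90° so that the camera sees the gauge from the side.

```bash
python3 -m inch '[[-0.02,0,0,0],[-0.03,0,0,0],[-0.03,0,0,0],[-0.03,0,0,0],[-0.03,0.001,0,0],[-0.03,0,0,0],[-0.027,0,0,0],[0,0,0,0]]' 0 60; python3 -m inch '[[0,0,0,8.18],[0,0,0,8.18],[0,0,0,8.18],[0,0,0,8.18],[0,0,0,8.18],[0,0,0,8.18],[0,0,0,8.18],[0,0,0,8.18],[0,0,0,8.18],[0,0,0,8.18],[0,0,0,8.18],[0,0,0,0]]'; python3 snap.py w6
```

```text
t: 11.1
eef_pos: [0.5021, -0.1563, 0.2406]
tool_rot: [-0.001, 0.752, 0.659, -0.001]
contact_force: [-0.1, 0.8, -0.5]
gripper_width: 0.001
grasp_force: 0.0
t: 12.3
eef_pos: [0.5034, -0.1507, 0.2413]
tool_rot: [-0.0, 0.998, -0.063, -0.001]
contact_force: [-0.5, -0.5, -0.3]
gripper_width: 0.001
grasp_force: 0.0
```

View pics/w6.png

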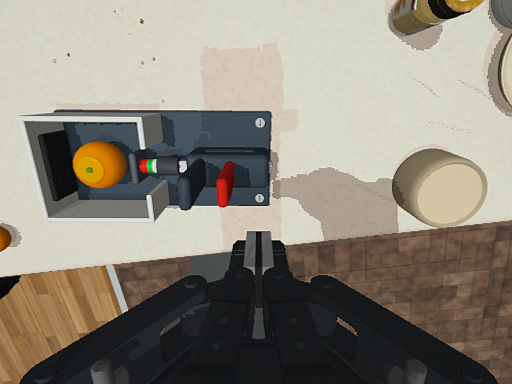

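The picture shows the stem (red then green then white bands) at (140–157,166), the sleeve to (180,166), the trigger at (226,185), the grip at (187,185), and the closed fingers at (259,240). Descending behind the trigger.

```bash
python3 -m inch '[[0,0,0.02,0],[0,0,0.03,0],[0,0,0.03,0],[0,0,0.02,0],[0,0,0.011,0],[0,0,0,0],[0,0,0,0]]';python3 -m inch '[[0,-0.003,0,0],[0,-0.003,0,0],[0,-0.002,0,0],[0,0,0,0]]'; python3 -m inch '[[0,-0.002,0,0],[0,-0.002,0,0],[0,0,0,0]]'
cat > g.py <<'E'
import sys
from h import *
from station import bot
o=bot.get_obs();c=bot.read_camera("wrist");W=wristW(o,c);c["W"]=W
n=sys.argv[1];np.savez(f"{n}.npz",**c)
a=np.array([.1253,.992]);p=o["eef_pos"][:2]-np.array([.528,.044]);print("t",round(o["t"],2),"tool clamp y",(p@a*1e3+100).round(1),"F along y",round(float(o["contact_force"][:2]@a),1))
for k,lo,hi in(("red",(0,150,60),(4,255,255)),("green",(45,120,60),(80,255,255)),("orange",(5,170,120),(18,255,255))):
    for b in blobs(c["color"],lo,hi,6):
        s=b[0]
        if s[0]+s[2]<330:
            e=[(onz(c,(u,b[1][1]),.034 if k!='orange' else .033,W)[:2]-[.528,.044])@a*1e3+100 for u in(s[0]-.5,s[0]+s[2]-.5)]
            print(k,s,np.round(e,1))
E
python3 g.py g0
```

```text
t: 13.05
eef_pos: [0.5042, -0.1517, 0.1318]
tool_rot: [-0.0, 0.998, -0.062, 0.0]
contact_force: [0.3, 0.0, -0.1]
gripper_width: 0.002
grasp_force: 0.0
t: 13.45
eef_pos: [0.505, -0.1433, 0.1318]
tool_rot: [0.0, 0.998, -0.062, 0.0]
contact_force: [0.2, -1.2, -0.2]
gripper_width: -0.006
grasp_force: 0.0
t: 13.75
eef_pos: [0.5053, -0.1395, 0.1313]
tool_rot: [-0.0, 0.998, -0.062, 0.0]
contact_force: [-0.3, 0.6, -0.6]
gripper_width: 0.002
grasp_force: 0.0
t 13.75 tool clamp y -84.9 F along y 0.5
red [99, 188, 14, 20, 196] [51.  39.1]
red [208, 196, 29, 86, 1630] [-39.7 -65.8]
green [111, 188, 10, 20, 128] [40.8 32.3]
green [18, 204, 9, 7, 53] [122.4 114.7]
orange [2, 163, 74, 67, 2466] [133.8  70.7]
orange [1, 192, 2, 14, 15] [135.9 134.2]
orange [110, 193, 3, 14, 14] [42.5 39.9]
```

```bash
python3 -m inch '[[0,-0.002,0,0],[0,-0.002,0,0],[0,0,0,0]]'; python3 -m inch '[[0,-0.002,0,0],[0,-0.002,0,0],[0,-0.002,0,0],[0,-0.002,0,0],[0,0,0,0],[0,0,0,0]]'; python3 g.py g1;  python3 -m inch '[[0,-0.002,0,0],[0,-0.002,0,0],[0,-0.001,0,0],[0,0,0,0]]'; python3 g.py g2
```

```text
t: 14.1
eef_pos: [0.5057, -0.1363, 0.1313]
tool_rot: [0.0, 0.998, -0.063, -0.0]
contact_force: [-0.8, -3.3, 0.9]
gripper_width: 0.007
grasp_force: 1.2
t: 14.7
eef_pos: [0.5065, -0.1295, 0.1313]
tool_rot: [0.001, 0.998, -0.063, -0.0]
contact_force: [-0.5, -5.8, 0.1]
gripper_width: 0.003
grasp_force: 2.8
t 14.7 tool clamp y -74.8 F along y -5.8
red [104, 188, 15, 20, 197] [56.6 43.8]
red [214, 196, 27, 85, 1383] [-35.2 -59.4]
green [116, 188, 10, 20, 125] [46.4 37.9]
green [31, 204, 9, 8, 54] [121.  113.3]
orange [13, 163, 75, 68, 2454] [134.1  70.3]
orange [115, 194, 4, 14, 14] [48.2 44.8]
t: 15.15
eef_pos: [0.5071, -0.1249, 0.1313]
tool_rot: [0.001, 0.998, -0.064, -0.0]
contact_force: [0.0, -6.7, 0.5]
gripper_width: 0.002
grasp_force: 3.3
t 15.15 tool clamp y -70.2 F along y -6.6
red [104, 188, 15, 20, 198] [61.1 48.3]
red [214, 196, 27, 85, 1369] [-30.6 -54.8]
green [116, 188, 10, 20, 127] [50.9 42.4]
green [37, 204, 9, 8, 55] [120.4 112.7]
orange [19, 163, 72, 68, 2329] [133.5  72.3]
orange [115, 194, 4, 14, 14] [52.7 49.3]
orange [45, 209, 3, 3, 7] [114.9 112.3]
```

```bash
python3 -m inch '[[0,-0.002,0,0],[0,-0.001,0,0],[0,-0.001,0,0],[0,0,0,0],[0,0,0,0]]'; python3 g.py g3
```

```text
t: 15.7
eef_pos: [0.5076, -0.1212, 0.1313]
tool_rot: [0.001, 0.998, -0.064, -0.0]
contact_force: [-0.2, -7.0, 0.4]
gripper_width: -0.005
grasp_force: 3.6
t 15.7 tool clamp y -66.5 F along y -7.0
red [104, 188, 15, 20, 203] [64.8 52. ]
red [213, 196, 28, 85, 1372] [-26.1 -51.1]
green [116, 188, 10, 20, 127] [54.6 46.1]
green [42, 204, 8, 8, 52] [119.8 112.9]
orange [23, 163, 69, 68, 2179] [133.6  75. ]
orange [115, 194, 4, 14, 14] [56.4 53. ]
```

```bash
python3 -m inch '[[0,0.004,0,0],[0,0.005,0,0],[0,0.005,0,0],[0,0.005,0,0],[0,0,0,0],[0,0,0,0],[0,0,0,0]]'; python3 g.py g4;  python3 -m inch '[[0,-0.004,0,0],[0,-0.004,0,0],[0,-0.004,0,0],[0,-0.002,0,0],[0,0,0,0]]'; python3 g.py g5; python3 -m inch '[[0,-0.002,0,0],[0,-0.002,0,0],[0,-0.001,0,0],[0,0,0,0]]';python3 g.py g6
```

```text
t: 16.45
eef_pos: [0.5056, -0.1372, 0.1313]
tool_rot: [-0.0, 0.998, -0.062, 0.0]
contact_force: [0.2, -0.1, -0.4]
gripper_width: 0.002
grasp_force: 0.0
t 16.45 tool clamp y -82.5 F along y -0.0
red [85, 188, 15, 20, 199] [65.4 52.6]
red [213, 196, 27, 85, 1417] [-41.9 -66.1]
green [97, 188, 10, 20, 126] [55.2 46.7]
green [21, 204, 9, 7, 52] [122.4 114.6]
orange [4, 163, 69, 67, 2186] [134.5  75.6]
orange [96, 193, 3, 13, 13] [56.9 54.3]
t: 17.0
eef_pos: [0.5071, -0.1256, 0.1314]
tool_rot: [0.001, 0.998, -0.063, -0.0]
contact_force: [-0.5, -6.2, 0.1]
gripper_width: -0.002
grasp_force: 3.2
t 17.0 tool clamp y -70.9 F along y -6.2
red [90, 188, 13, 20, 200] [72.3 61.2]
red [214, 196, 27, 85, 1376] [-31.4 -55.5]
green [102, 188, 10, 20, 125] [62.1 53.6]
green [26, 204, 9, 7, 52] [128.9 121.2]
orange [8, 163, 70, 67, 2191] [141.9  82.4]
orange [100, 196, 3, 10, 10] [64.9 62.3]
t: 17.45
eef_pos: [0.5077, -0.1213, 0.1314]
tool_rot: [0.001, 0.998, -0.064, 0.0]
contact_force: [-0.4, -7.6, 0.4]
gripper_width: 0.001
grasp_force: 3.9
t 17.45 tool clamp y -66.5 F along y -7.6
red [90, 188, 13, 20, 197] [76.6 65.5]
red [213, 196, 28, 85, 1369] [-26.2 -51.2]
green [102, 188, 10, 20, 123] [66.4 57.9]
green [26, 203, 9, 8, 54] [133.2 125.4]
orange [8, 162, 70, 68, 2188] [146.   86.6]
```

```bash
python3 -m inch '[[0,-0.001,0,0],[0,-0.001,0,0],[0,0,0,0],[0,0,0,0]]'; python3 g.py g7
```

```text
t: 17.9
eef_pos: [0.5079, -0.1195, 0.1314]
tool_rot: [0.001, 0.998, -0.064, 0.0]
contact_force: [-0.0, -8.5, -0.3]
gripper_width: -0.0
grasp_force: 4.1
t 17.9 tool clamp y -64.7 F along y -8.4
red [90, 188, 13, 20, 198] [78.4 67.3]
red [213, 196, 28, 85, 1371] [-24.4 -49.4]
green [102, 188, 10, 20, 123] [68.1 59.6]
green [26, 203, 9, 8, 56] [134.9 127.1]
orange [8, 162, 70, 68, 2199] [147.7  88.4]
```

```bash
python3 -m inch '[[0,0.004,0,0],[0,0.005,0,0],[0,0.005,0,0],[0,0.005,0,0],[0,0.002,0,0],[0,0,0,0],[0,0,0,0]]'; python3 g.py g8;  python3 -m inch '[[0,-0.004,0,0],[0,-0.004,0,0],[0,-0.003,0,0],[0,0,0,0],[0,0,0,0]]'; python3 g.py g9; python3 -m inch '[[0,-0.001,0,0],[0,-0.001,0,0],[0,0,0,0]]';python3 g.py g10
```

```text
t: 18.65
eef_pos: [0.5055, -0.1372, 0.1313]
tool_rot: [-0.0, 0.998, -0.062, 0.0]
contact_force: [-0.5, 0.3, 0.5]
gripper_width: 0.001
grasp_force: 0.0
t 18.65 tool clamp y -82.5 F along y 0.2
red [69, 187, 14, 20, 193] [78.9 67. ]
red [213, 196, 27, 85, 1428] [-41.9 -66.1]
green [80, 187, 11, 21, 129] [69.6 60.2]
green [4, 202, 9, 8, 55] [136.7 128.9]
orange [0, 162, 57, 67, 2146] [137.6  89. ]
orange [12, 203, 3, 5, 7] [130.4 127.8]
t: 19.2
eef_pos: [0.5067, -0.1281, 0.1314]
tool_rot: [0.001, 0.998, -0.063, -0.0]
contact_force: [-0.2, -5.8, 0.7]
gripper_width: -0.0
grasp_force: 2.8
t 19.2 tool clamp y -73.4 F along y -5.8
red [75, 188, 14, 20, 199] [82.6 70.7]
red [214, 196, 27, 85, 1383] [-33.9 -58.1]
green [87, 188, 10, 20, 123] [72.4 63.9]
green [10, 202, 9, 8, 53] [140.  132.3]
orange [0, 162, 65, 67, 2178] [146.   90.8]
orange [86, 189, 3, 7, 7] [72.9 70.4]
t: 19.55
eef_pos: [0.5068, -0.1269, 0.1313]
tool_rot: [0.001, 0.998, -0.063, -0.0]
contact_force: [-0.8, -6.9, -0.6]
gripper_width: -0.002
grasp_force: 3.7
t 19.55 tool clamp y -72.2 F along y -6.9
red [75, 188, 15, 20, 198] [83.7 70.9]
red [214, 196, 27, 85, 1368] [-32.7 -56.9]
green [87, 188, 11, 20, 130] [73.5 64.1]
green [11, 203, 9, 7, 53] [140.2 132.5]
orange [0, 162, 65, 67, 2180] [147.   91.9]
orange [86, 195, 1, 7, 7] [75.1 74.2]
orange [20, 204, 2, 5, 7] [133.3 131.6]
```

```bash
python3 -m inch '[[0,-0.001,0,0],[0,-0.001,0,0],[0,0,0,0],[0,0,0,0]]'; python3 g.py g11; python3 -m inch '[[0,-0.001,0,0],[0,-0.001,0,0],[0,0,0,0],[0,0,0,0]]';python3 g.py g12
python3 - <<'E'
from h import *
r=[]
for n in("g8","g12"):
    c=np.load(n+".npz")["color"][150:235,0:130];r.append(cv2.resize(c,None,fx=5,fy=3.4,interpolation=cv2.INTER_CUBIC))
cv2.imwrite("pics/gg.png",np.vstack(r)[:,:,::-1])
E
```

```text
t: 20.0
eef_pos: [0.5071, -0.1254, 0.1314]
tool_rot: [0.001, 0.998, -0.064, -0.0]
contact_force: [-0.4, -9.3, 0.3]
gripper_width: -0.001
grasp_force: 4.3
t 20.0 tool clamp y -70.7 F along y -9.3
red [77, 188, 15, 20, 206] [83.4 70.7]
red [214, 196, 27, 85, 1373] [-31.2 -55.4]
green [89, 188, 11, 20, 126] [73.2 63.8]
green [13, 203, 9, 7, 51] [139.9 132.2]
orange [0, 162, 66, 67, 2175] [148.4  92.5]
orange [88, 200, 4, 8, 8] [75.8 72.3]
t: 20.45
eef_pos: [0.5073, -0.1239, 0.1314]
tool_rot: [0.002, 0.998, -0.064, -0.0]
contact_force: [-1.3, -10.7, 0.7]
gripper_width: 0.003
grasp_force: 4.9
t 20.45 tool clamp y -69.2 F along y -10.8
red [79, 188, 15, 20, 200] [83.2 70.4]
red [214, 196, 27, 85, 1361] [-29.7 -53.9]
green [91, 188, 11, 20, 124] [72.9 63.6]
green [14, 203, 9, 8, 52] [140.5 132.8]
orange [0, 162, 68, 68, 2183] [149.8  92.2]
```

View pics/gg.png

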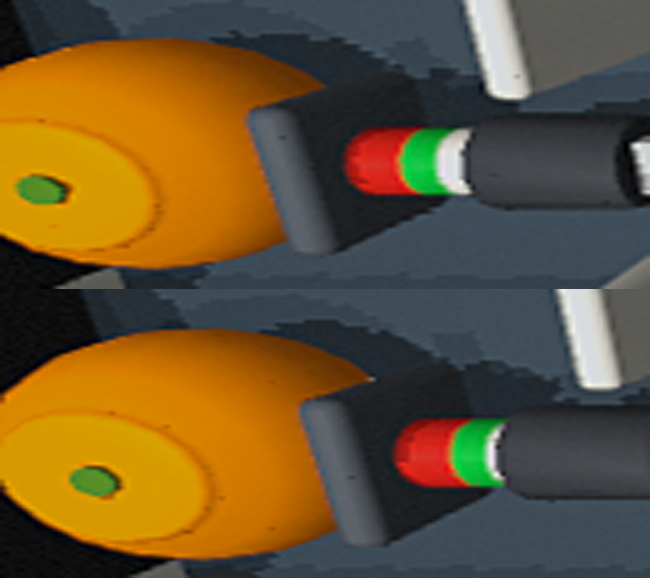

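The pictures show the pad against the fruit and the fruit on the anvil; the white band is about 60% swallowed (now from (490,450) to (503,450), below; before from (443,160) to (470,160), above), so the gauge is near 3 mm. I'll squeeze about 4 mm more.

```bash
python3 -m inch '[[0,-0.001,0,0],[0,-0.001,0,0],[0,-0.001,0,0],[0,0,0,0],[0,0,0,0]]'; python3 g.py g13; python3 -m inch '[[0,-0.001,0,0],[0,-0.001,0,0],[0,0,0,0],[0,0,0,0],[0,0,0,0]]';python3 g.py g14
python3 - <<'E'
from h import *
r=[]
for n in("g13","g14"):
    c=np.load(n+".npz")["color"][150:235,0:130];r.append(cv2.resize(c,None,fx=5,fy=3.4,interpolation=cv2.INTER_CUBIC))
cv2.imwrite("pics/gh.png",np.vstack(r)[:,:,::-1])
E
```

```text
t: 21.0
eef_pos: [0.5075, -0.1217, 0.1314]
tool_rot: [0.002, 0.998, -0.064, -0.0]
contact_force: [-0.7, -12.3, 0.8]
gripper_width: -0.002
grasp_force: 5.8
t 21.0 tool clamp y -66.9 F along y -12.3
red [81, 188, 15, 20, 199] [83.5 70.8]
red [214, 196, 27, 85, 1358] [-27.6 -51.7]
green [93, 188, 8, 21, 116] [73.4 66.6]
green [17, 203, 9, 8, 55] [139.9 132.3]
orange [0, 162, 70, 68, 2195] [151.8  92.6]
orange [92, 190, 3, 7, 7] [74.  71.5]
orange [0, 194, 2, 11, 11] [153.5 151.8]
orange [92, 199, 4, 9, 9] [75.8 72.3]
t: 21.55
eef_pos: [0.5077, -0.1203, 0.1314]
tool_rot: [0.002, 0.998, -0.064, -0.0]
contact_force: [-0.0, -13.4, 0.4]
gripper_width: -0.004
grasp_force: 6.5
t 21.55 tool clamp y -65.5 F along y -13.3
red [83, 188, 15, 21, 204] [83.2 70.5]
red [214, 196, 27, 85, 1358] [-26.2 -50.3]
green [95, 188, 6, 21, 82] [73.1 68. ]
green [19, 203, 9, 8, 55] [139.6 131.9]
orange [1, 162, 70, 68, 2217] [152.3  93.1]
```

View pics/gh.png

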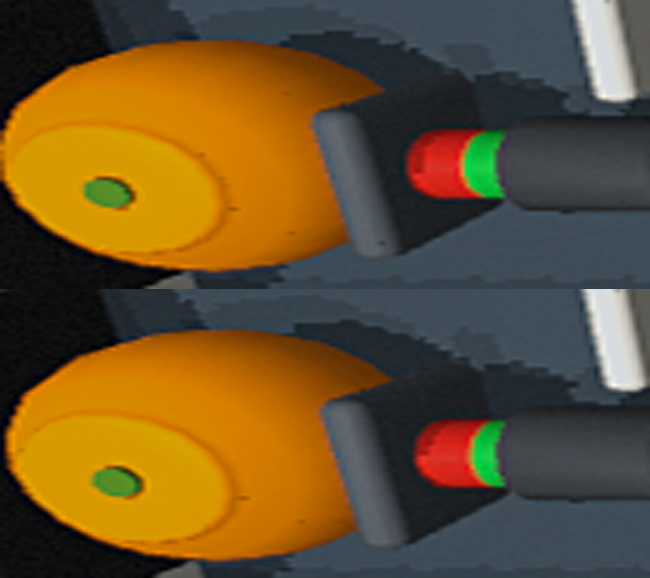

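The white band is gone and about half the green remains (lower picture, 470–503 at row 455), so the gauge is at about 7 mm. I'll settle and hand in.

```bash
python3 -m inch '[[0,0,0,0],[0,0,0,0],[0,0,0,0],[0,0,0,0]]'; python3 g.py g15 | grep -v orange; python3 -c "
from station import bot
print(bot.hand_in())"
```

```text
t: 22.0
eef_pos: [0.5077, -0.1203, 0.1315]
tool_rot: [0.002, 0.998, -0.064, -0.0]
contact_force: [-0.5, -12.9, 0.3]
gripper_width: 0.002
grasp_force: 6.5
t 22.0 tool clamp y -65.5 F along y -12.9
red [83, 188, 15, 20, 199] [83.2 70.5]
red [214, 196, 27, 85, 1362] [-26.2 -50.3]
green [95, 188, 6, 21, 83] [73.1 68. ]
green [19, 203, 9, 8, 55] [139.6 131.9]
the job is handed in; nothing more can be done
None
```

I handed the job in at t = 22 s; `hand_in` returned no verdict. The clementine is clamped against the anvil with the gauge in the green band (about 7 mm, from the wrist camera), the trigger is still held at about 13 N, and nothing else was touched as far as I could tell.

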